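# Scrub the parasol-side rail shelf and set out the citronella tins

## Task

Lift the scrub block up and off the hook of the parasol clamp and scrub the top of the narrow rail shelf with it in one steady stroke from its left end to its right end (left and right as the robot sees them) and back again, pressing lightly with the sole flat all the way. Then stand the scrub block upright on the middle of the green glass coaster, and set every square tin flat on the rail shelf, side by side and centred across its narrow width. Leave the mug, the bottle opener and the fly swatter alone.

Things in the scene. Friction and masses are not known exactly. Their poses are not given: they have to be found in the camera images.
- clamp: Fixed aluminium parasol clamp on the far table edge, gripping a 38 mm pole cut off 186 mm above the table. Its hook is a level 8 mm round rod from the clamp towards the robot, rod axis 150 mm above the table, with a short upturned end. Origin on the table under the hook; z up; the rod lies along x, from the upturned end at -20 mm to the clamp block at 100 mm (pole axis at 130 mm).
- hook_tip (a point): Tip of that hook's upturned end, 28 mm towards the robot from the clamp's origin and 162 mm above the table (the steel is 4 mm more all round): a thing hung on the hook must be raised at least 20 mm and then drawn along the clamp's -x to come off.
- scrubber: Pale wooden scrub block with a stirrup handle, 108 mm tall, 180 g. Origin at the middle of the unpressed sole's underside, z up, y along its long side. Black rubber sole 38 (x) x 76 (y) mm, z = 0 to 12; holder plate 42 x 80 mm, z = 20 to 34; handle above. It hangs with the handle's top bar over the hook rod (rod along its x), sole down, about 56 mm above the table.
- scrubber_handle (a point): Middle of the scrub block's handle, 68 mm above the origin, axes as the block. Handle: a flat stirrup 14 mm thick in x; two uprights 44 mm over their outer faces in y (28 mm between), 34 to 98 mm above the origin, and a top bar 98 to 108 mm above it. Best gripped across y on the uprights.
- sole (a joint): How far the scrub block's sprung sole is pushed up into the holder (m): 0 free, 0.008 at most. It starts to give at about 2 N and gives 1 mm per further newton, so the block sinks towards the surface as it is pressed.
- ledge: Fixed narrow aluminium rail shelf: a bar 40 (x) x 340 (y) x 12 (z) mm, top 75 mm above the table, on two 26 x 20 mm legs 120 mm either side of its middle. Origin on the table under its middle, y along its length (+y is the left end for the robot), x across it away from the robot.
- ledge_top (a point): Middle of the rail shelf's top face; axes as ledge.
- tin0: Square steel citronella tin, lid on, 58 x 58 x 26 mm (lid rim 0.6 mm wider), about 130 g. Origin at its centre, z through the lid, x and y square to its sides. Starts lying flat on the table; may be absent.
- tin1: Square steel citronella tin, lid on, 58 x 58 x 26 mm (lid rim 0.6 mm wider), about 130 g. Origin at its centre, z through the lid, x and y square to its sides. Starts lying flat on the table; may be absent.
- tin2: Square steel citronella tin, lid on, 58 x 58 x 26 mm (lid rim 0.6 mm wider), about 130 g. Origin at its centre, z through the lid, x and y square to its sides. Starts lying flat on the table; may be absent.
- tin3: Square steel citronella tin, lid on, 58 x 58 x 26 mm (lid rim 0.6 mm wider), about 130 g. Origin at its centre, z through the lid, x and y square to its sides. Starts lying flat on the table; may be absent.
- coaster: Round green glass coaster, 100 mm across, 8 mm thick, loose on the table. Origin at the centre of its underside.
- mug: White ceramic mug, 82 mm across, 95 mm tall, origin under its centre; a bystander.
- opener: Flat steel bottle opener about 150 mm long, lying on the table; a bystander.
- swatter: White plastic fly swatter, 470 mm long, 100 mm wide at the head, lying on the table; a bystander.
Mind the look-alikes: they are no part of the job. There is more than one size of the scrubber; the one meant has the size given above. What is shaped like the tin0 but orange is not meant.

How it is judged (in metres and radians):
On the way, in this order (a step that is already met when the one before it is completed fails the run):
1. the scrub block has been lifted off the hook and is held clear of it (distance between scrubber and hook_tip above 0.14 m and contact force between scrubber and clamp below 0.1 N and contact force between the fingers and scrubber above 1 N), for 0.2 s.
2. the sole is pressed on the shelf at its left end (contact force between scrubber and ledge between 1.5 and 20 N and y of scrubber in the frame of ledge_top between 0.1 and 0.17 m and x of scrubber in the frame of ledge_top between -0.02 and 0.02 m and angle between scrubber's own z axis and vertical below 0.25 rad), for 0.2 s.
3. the sole is pressed on the shelf halfway from the left end to the middle (contact force between scrubber and ledge between 1.5 and 20 N and y of scrubber in the frame of ledge_top between 0.045 and 0.085 m and x of scrubber in the frame of ledge_top between -0.02 and 0.02 m and angle between scrubber's own z axis and vertical below 0.25 rad), for 0.2 s.
4. the sole is pressed on the shelf at the middle (contact force between scrubber and ledge between 1.5 and 20 N and y of scrubber in the frame of ledge_top between -0.02 and 0.02 m and x of scrubber in the frame of ledge_top between -0.02 and 0.02 m and angle between scrubber's own z axis and vertical below 0.25 rad), for 0.2 s.
5. the sole is pressed on the shelf halfway from the middle to the right end (contact force between scrubber and ledge between 1.5 and 20 N and y of scrubber in the frame of ledge_top between -0.085 and -0.045 m and x of scrubber in the frame of ledge_top between -0.02 and 0.02 m and angle between scrubber's own z axis and vertical below 0.25 rad), for 0.2 s.
6. the sole is pressed on the shelf at its right end (contact force between scrubber and ledge between 1.5 and 20 N and y of scrubber in the frame of ledge_top between -0.17 and -0.1 m and x of scrubber in the frame of ledge_top between -0.02 and 0.02 m and angle between scrubber's own z axis and vertical below 0.25 rad), for 0.2 s.
7. on the way back, the sole is pressed on the shelf halfway from the middle to the right end (all of step 5), for 0.2 s.
8. on the way back, the sole is pressed on the shelf at the middle (all of step 4), for 0.2 s.
9. on the way back, the sole is pressed on the shelf halfway from the left end to the middle (all of step 3), for 0.2 s.
10. on the way back, the sole is pressed on the shelf at its left end (all of step 2), for 0.2 s.
At the end, for the whole second after the job is handed in: Every tin present lies flat on the rail shelf (within 7 degrees, either face up), its centre within 14 mm of the shelf's centre line and over its length, at rest; the scrub block stands upright and at rest on the coaster, its middle within 25 mm of the coaster's middle (x of tin0 in the frame of ledge_top between -0.014 and 0.014 m and y of tin0 in the frame of ledge_top between -0.165 and 0.165 m and z of tin0 in the frame of ledge_top between 0.008 and 0.018 m and angle between the z axis of each of tin0, tin1, tin2, tin3 and the z axis of ledge_top, either way round below 0.12 rad and linear speed of each of tin0, tin1, tin2, tin3, scrubber below 0.02 m/s and x of tin1 in the frame of ledge_top between -0.014 and 0.014 m and y of tin1 in the frame of ledge_top between -0.165 and 0.165 m and z of tin1 in the frame of ledge_top between 0.008 and 0.018 m and x of tin2 in the frame of ledge_top between -0.014 and 0.014 m and y of tin2 in the frame of ledge_top between -0.165 and 0.165 m and z of tin2 in the frame of ledge_top between 0.008 and 0.018 m and x of tin3 in the frame of ledge_top between -0.014 and 0.014 m and y of tin3 in the frame of ledge_top between -0.165 and 0.165 m and z of tin3 in the frame of ledge_top between 0.008 and 0.018 m and horizontal distance between scrubber and coaster below 0.025 m and angle between scrubber's own z axis and vertical below 0.15 rad and angle between coaster's own z axis and vertical below 0.1 rad and z of scrubber in the frame of coaster between -0.003 and 0.012 m); the robot touches nothing.
It fails at once if the scrub block is pressed on the shelf with more than 35 N (contact force between scrubber and ledge above 35 N).
It fails at once if the mug is tipped or moved more than 40 mm (angle between mug's own z axis and vertical above 0.5 rad or distance of mug from where it was at the start of the episode above 0.04 m).
It fails at once if the bottle opener or the fly swatter is moved more than 50 mm (distance of any of opener, swatter from where it was at the start of the episode above 0.05 m).
Of tin0, tin1, tin2, tin3 only 2 to 4 are there at a start; the rules pass over those that are not, and their reading is None.
At some moment in a run one of coaster, tin0, tin1, tin2, tin3 may be knocked a few centimetres aside while the robot is not near it.
It also fails if it takes over 210 s, if anything falls off the work surface, if the arm or the gripper's body presses on something with over 40 N, if the wrist force passes 120 N, or if a joint passes its speed limit or range.

## Robot

A 6-joint arm with a two-finger parallel gripper is mounted at the origin on the work surface. World frame = base frame: x ahead of the robot, y to its left, z up, the work surface at z = 0. Lengths are in mm, angles in rad, forces in N, time in s.
With the tool pointing down it reaches from about 300 to 775 mm from the base axis. Payload 14.6 kg.
Tool frame: the origin (TCP) lies midway between the tips of the shut fingers; the grasp point (between the pads) lies 19 mm behind it (manip.grasp_offset is the distance from the TCP to the grasp point, in mm); z points along the fingers, y is the line along which they close (so a half turn about z gives the same grasp; the last joint's range is limited). The gripper opens to 94 mm and grips with 3 to 60 N. Pads are 16 mm wide; open, the fingers measure 119 mm over their backs; the gripper's body (75 mm by 177 mm) begins 78 mm behind the grasp point.
Start: joints at [-1.228, 0.3, 1.521, -0, 1.321, -0.067], TCP at [219.126, -504.453, 205.446] pointing down, gripper open.
Joint ranges: [-3.03, 3.03], [-0.79, 2.21], [0.23, 2.52], [-1.04, 4.18], [0, 3.07], [-2.55, 2.55]. Speed limits (rad/s): [2.22, 2.22, 2.57, 3.14, 3.14, 3.14].

## Interface

Orientations are given as [roll, pitch, yaw] about the fixed x, y, z axes, in that order (R = Rz(yaw) Ry(pitch) Rx(roll)).
In Python, from cell import manip, viewer gives the robot as it stands. The module is installed in compiled form; this text tells all that it offers.
- The arm moves only by the tool move_arm, never from a script. Its argument "moves" is a list of rows, each a list of 4 numbers: the shift along the tool's x, y, z in m, then the turn about the tool's z in rad. A call has 1 to 12 rows; each row is the pose to reach, as a shift and turn from the pose commanded when the call began, along the tool's axes at that moment; what a row does not reach only later rows make up. A row lasts 1/10 s, in which the tool goes at most 50 mm and 8.59 degrees, less where a joint would pass 70% of its speed; a pose out of reach is approached as far as the arm can. A call with a gripper value outside its range is refused whole. "jaw" is the finger opening in m, from 0 to 0.094, set as the call begins (left out, the last holds). The fingers move at their own pace and stop on an object; "squeeze" is the grip in N (left out, the last holds). Time passes only in rows, so rows that repeat a pose let the fingers close. It gives the time, the measured TCP pose, the force, the opening and the grip force at its end, in the units of the state.
- manip.read_state(): the state, without advancing time (a new reading comes with each control period).
- viewer.camera(name): name is "scene" or "side" or "wrist"; returns a dict with "frame" (400x640x3 uint8, blue, green, red), "z_map" (400x640 float32, mm along the optical axis (not along the pixel's ray), 0 where there is no reading), "fx", "fy", "cx", "cy" (pixels), "origin" and "orientation" of the camera in the world. Camera axes: x right, y down, z forward; pixel columns grow to the right and rows downward; lengths in mm; the calibration is good to about 2 mm. The wrist camera is an equidistant fisheye: a pixel r from the principal point sees the ray r / f radians off the axis. A picture is of the moment at which its call begins.
- manip.sign_off(): hands the job in; it is judged then, once.
The state is a dict: "clock": time; "joints": joint angles; "qd": joint speeds; "effort": joint torques, N m; "eef_pos": TCP position; "eef_rot": TCP orientation; "wrist_force": force on the tool from outside, world axes, zero at the start; "moment": the same for the moment, N m; "finger_gap": finger opening in mm; "finger_force": force on a finger pad.
Only numpy, scipy, OpenCV 4.12 (cv2) and the standard library are available. Lean on these libraries where they do the work, as an engineer would, in place of code of your own. Each camera call takes 0.05 s, during which the arm holds its last target. There are 200 camera calls.

## Working session

There is one attempt and no reset: what is moved stays moved. The work goes in short steps, Python scripts to look and compute and a tool call to move; the robot and the scene stay as the last step left them, time stands still between calls to the robot, and variables do not carry over. Pictures are saved under pics/ and viewed, at most 14 in all, crops included, and the job is handed in when it is done.

Besides the shell and the picture viewer there is one more tool, called after "Request:" by a JSON object that holds its "name" and its "arguments". move_arm: Moves the arm, as the interface text tells. Its arguments: {"type":"object","properties":{"moves":{"type":"array"},"jaw":{"type":"number"},"squeeze":{"type":"number"}},"required":["moves"]}

```bash
mkdir -p pics; ls; cat > h.py <<'E'
from cell import manip, viewer
import numpy as np, cv2
from scipy.spatial.transform import Rotation as R
def cam(n):
    c=viewer.camera(n); return c
def Rm(c):
    o=np.array(c["orientation"],float)
    return o if o.shape==(3,3) else R.from_euler('xyz',o).as_matrix()
def pts(c):  # world xyz map from pinhole depth
    z=c["z_map"]; v,u=np.mgrid[:400,:640]
    p=np.stack([(u-c["cx"])/c["fx"]*z,(v-c["cy"])/c["fy"]*z,z],-1)
    return p@Rm(c).T+np.array(c["origin"])
E
python3 - <<'E'
from h import *
print(manip.read_state())
a=[]
for n in ("scene","side","wrist"):
    c=cam(n); print(n,c["fx"],c["cx"],c["cy"],c["origin"],c["orientation"])
    cv2.imwrite(f"pics/{n}0.png",c["frame"]); np.save(f"{n}0.npy",c,allow_pickle=True)
E
```

```text
pics
{'clock': 0.0, 'joints': array([-1.22759034e+00,  3.00422536e-01,  1.52155467e+00, -1.28770596e-05,
        1.32070196e+00, -6.66038157e-02]), 'qd': array([-0.00034349, -0.00032524,  0.00110402,  0.00131239,  0.00051891,
        0.00026534]), 'effort': array([ 1.40397956e-04, -5.31810915e+01, -3.52736056e+01,  7.07768463e-02,
        2.42942985e-02, -9.88931151e-05]), 'eef_pos': array([ 219.04647298, -504.2236367 ,  204.92414397]), 'eef_rot': array([-3.14050772e+00, -5.98667732e-05,  4.09812968e-01]), 'wrist_force': array([ 0.34314495, -0.80020729, -0.21088497]), 'moment': array([-0.00571779, -0.03513437, -0.02839238]), 'finger_force': 0.0, 'finger_gap': 93.91907746506682}
scene 375.4286273475168 322.17437823396807 195.24456391874196 [ 974.64382724 -536.99192399 1271.01169039] [-2.6045559  -0.01317808  0.77705347]
side 494.76343694871304 322.4949047341263 200.57291618712617 [ 456.95964313 1258.01511673  941.59378626] [-2.12947768e+00  1.73649182e-03 -3.12954012e+00]
wrist 309.70691628693146 311.41409076570613 193.68880429510475 [ 296.0653701  -470.81421546  383.63924184] [ 2.85177509e+00  4.28073643e-04 -1.16121397e+00]
```

View pics/scene0.png

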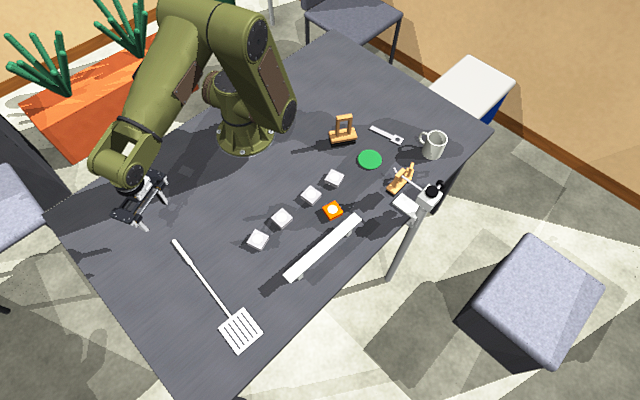

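View pics/side0.png

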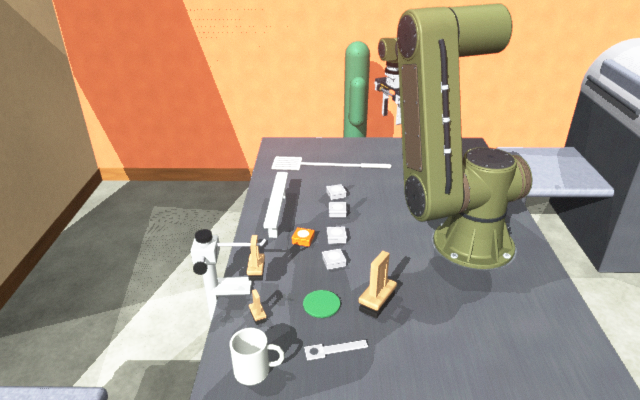

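Scene view: the candidate scrub blocks are a large one standing on the table (scene 343,130 / side 378,285), one hanging on the hook (scene 400,178 / side 256,255), and a small one on the table (side 257,305). Four silver tins are at scene (258,239), (281,217), (311,194) and (334,178). The orange look-alike is at (333,210) and the coaster at (370,160). I'll pick the hanging block, then check it by size and in a close crop.

```bash
cat > meas.py <<'E'
from h import *
def rect(P):
    (c,s,a)=cv2.minAreaRect(P[:,:2].astype(np.float32)); return np.round(c,1),np.round(s,1),round(a,1)
def blobs(c,lo=8,hi=300,amin=15,box=(250,800,-400,420)):
    X=pts(c); m=(X[...,2]>lo)&(X[...,2]<hi)&(X[...,0]>box[0])&(X[...,0]<box[1])&(X[...,1]>box[2])&(X[...,1]<box[3])&(c["z_map"]>0)
    n,l,st,ce=cv2.connectedComponentsWithStats(m.astype(np.uint8))
    for i in range(1,n):
        if st[i,4]<amin: continue
        P=X[l==i]; zt=np.percentile(P[:,2],95)
        T=P[abs(P[:,2]-zt)<6]
        col=np.median(c["frame"][l==i],0)
        print("px",ce[i].round(),"n",st[i,4],"ztop",round(zt,1),"mean",T.mean(0).round(1),"top rect",*rect(T),"bgr",col)
E
python3 - <<'E'
from meas import *
for n in ("scene","side"):
    c=np.load(n+"0.npy",allow_pickle=True).item(); print(n); blobs(c)
    X=pts(c); f=c["frame"].astype(int); g=(f[...,1]>f[...,2]+50)&(f[...,1]>f[...,0]+40)&(abs(X[...,2])<25)
    n_,l,st,ce=cv2.connectedComponentsWithStats(g.astype(np.uint8)); i=1+np.argmax(st[1:,4]); P=X[l==i]; print("coaster",P.mean(0),rect(P))
c=np.load("side0.npy",allow_pickle=True).item()["frame"][215:330,190:300]
d=np.load("scene0.npy",allow_pickle=True).item()["frame"][145:245,340:455]
cv2.imwrite("pics/crop.png",np.hstack([cv2.resize(c,(400,420),interpolation=2),cv2.resize(d,(400,420),interpolation=2)]))
E
```

```text
scene
px [343. 132.] n 596 ztop 153.9 mean [327.2 267.4 153.1] top rect [326.2 267.9] [60.7 26.1] 56.1 bgr [ 76.  115.  157.5]
px [370. 159.] n 220 ztop 13.9 mean [477.3 275.4  10.5] top rect [476.2 274.1] [96.7 95.7] 34.4 bgr [120. 209.  81.]
px [412. 193.] n 1288 ztop 185.6 mean [782.3 210.8 186.1] top rect [780.9 210.7] [36.  46.3] 0.8 bgr [158.  195.  221.5]
px [334. 178.] n 218 ztop 30.3 mean [441.4  97.   27.4] top rect [442.   96.9] [58.4 61.6] 16.6 bgr [248.5 248.  249. ]
px [311. 195.] n 235 ztop 31.0 mean [435.6 -26.   28. ] top rect [434.1 -24.5] [58.  59.2] 5.0 bgr [248. 247. 248.]
px [332. 210.] n 254 ztop 30.4 mean [538.3 -14.6  27.3] top rect [537.7 -13.4] [60.  60.4] 76.7 bgr [  0.  170.5 255. ]
px [282. 218.] n 257 ztop 30.3 mean [ 428.2 -172.4   27.4] top rect [ 426.8 -172.6] [59.6 59.2] 1.7 bgr [248. 247. 249.]
px [322. 248.] n 1161 ztop 78.9 mean [ 632.1 -164.    76. ] top rect [ 631.9 -158.7] [338.6  41.4] 88.4 bgr [255. 255. 255.]
px [258. 240.] n 280 ztop 30.4 mean [ 431.1 -293.1   27.4] top rect [ 430.4 -291.7] [58.3 59.7] 18.8 bgr [249. 248. 249.]
coaster [47
[... 684 characters left out ...]
45. 245.]
px [226. 264.] n 2369 ztop 184.0 mean [780.4 218.2 184.8] top rect [779.8 216. ] [39.1 44.5] 1.4 bgr [205. 234. 248.]
px [334. 258.] n 351 ztop 29.0 mean [439.5 102.5  26.2] top rect [438.9 100.5] [59.1 64.9] 15.1 bgr [245. 244. 243.]
px [378. 287.] n 1367 ztop 153.4 mean [325.2 273.4 152.9] top rect [324.9 271.1] [63.8 23.1] 57.6 bgr [146. 206. 242.]
px [257. 308.] n 314 ztop 78.9 mean [639.6 325.4  77.8] top rect [639.7 323.6] [10.6 34.2] 22.0 bgr [151.5 212.  244. ]
px [321. 303.] n 394 ztop 11.9 mean [474.1 283.2   9.6] top rect [473.5 280.7] [94.8 97.2] 54.3 bgr [136. 214. 103.]
coaster [474.1725562  282.30382307   7.85277256] (array([473.5, 278.8]), array([98.5, 99.8]), 51.6)
```

View pics/crop.png

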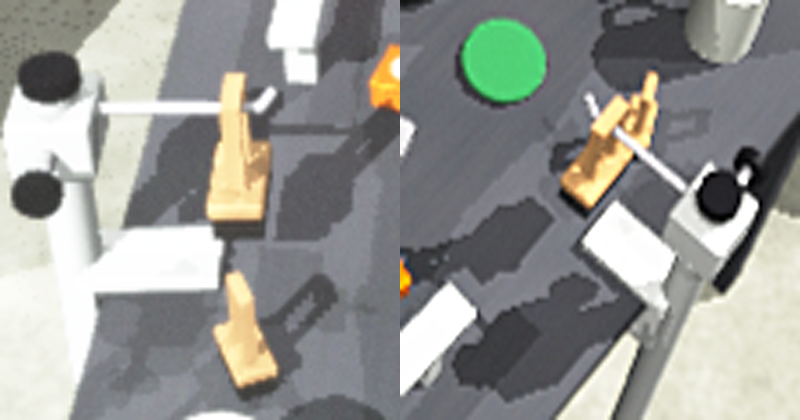

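The crop shows the wanted block hanging on the rod, with its stirrup over it. The small block stands beyond it at about (640,324), 78 mm tall, and the large one is 154 mm tall. So it's the hanging one. Next I'll measure it precisely.

```bash
cat > scrub.py <<'E'
from meas import *
def scr(c,ctr,rad=75,zmin=20,zmax=260):
    X=pts(c); f=c["frame"].astype(int)
    tan=(f[...,2]>f[...,0]+45)&(f[...,2]>f[...,1]+15)
    m=tan&(np.hypot(X[...,0]-ctr[0],X[...,1]-ctr[1])<rad)&(X[...,2]>zmin)&(X[...,2]<zmax)
    return X[m]
E
python3 - <<'E'
from scrub import *
for n in ("scene","side"):
    c=np.load(n+"0.npy",allow_pickle=True).item(); P=scr(c,(650,213))
    zt=np.percentile(P[:,2],99); print(n,len(P),"z",np.percentile(P[:,2],[1,50,99]))
    T=P[P[:,2]>zt-7]; print(" bar",len(T),T.mean(0).round(1),rect(T))
    B=P[(P[:,2]>75)&(P[:,2]<97)]; print(" plate",len(B),B.mean(0).round(1),rect(B), B.min(0).round(),B.max(0).round())
    H=P[(P[:,2]>100)]; print(" handle",len(H),rect(H))
    X=pts(c); f=c["frame"].astype(int)
    m=(X[...,2]>135)&(X[...,2]<175)&(X[...,0]>600)&(X[...,0]<740)&(abs(X[...,1]-213)<40)&(f.max(-1)-f.min(-1)<40)
    Q=X[m]; print(" rod",len(Q)); 
    if len(Q)>5:
        v=cv2.fitLine(Q[:,:2].astype(np.float32),cv2.DIST_HUBER,0,.01,.01).ravel(); print(v, Q[:,0].min(),Q[:,0].max(),Q[:,2].mean())
    m=(X[...,2]>186)&(X[...,0]>600)&(X[...,1]>100)&(X[...,1]<300)&(X[...,0]<850);print(" max z",np.percentile(X[m][:,2],99) if m.any() else 0)
E
```

```text
scene 197 z [ 80.65964647  93.34960632 165.84523528]
 bar 19 [658.6 206.3 162.6] (array([655.9, 207.5]), array([11.5, 47.6]), 4.3)
 plate 113 [656.7 196.7  89. ] (array([654. , 206.1]), array([41.1, 80. ]), 1.5) [634. 166.  79.] [675. 247.  97.]
 handle 77 (array([655.5, 206.6]), array([39.6, 44.3]), 44.9)
 rod 61
[9.9941611e-01 3.4167487e-02 6.8805072e+02 2.0777133e+02] 622.793273556058 738.8179829499448 154.01888631109438
 max z 190.2517662506608
side 379 z [ 69.73162357  91.61074478 164.23047993]
 bar 29 [652.2 213.8 162. ] (array([653.1, 209.4]), array([14. , 48.8]), 2.1)
 plate 214 [649.2 223.   88.7] (array([652.9, 213.6]), array([41.5, 79.9]), 1.6) [631. 174.  76.] [674. 254.  97.]
 handle 147 (array([652.9, 210.3]), array([14.3, 50.7]), 1.7)
 rod 125
[9.9931747e-01 3.6940616e-02 6.8321375e+02 2.1276015e+02] 622.3137207135806 739.2409432751808 152.75223546430493
 max z 188.76089930189522
```

Request:
{"name": "move_arm", "arguments": {"moves": [[0, 0, -0.05, 0.1], [0.04, -0.028, -0.055, 0.2], [0.08, -0.056, -0.055, 0.3], [0.12, -0.084, -0.055, 0.38], [0.16, -0.112, -0.055, 0.38], [0.2, -0.14, -0.055, 0.38], [0.24, -0.168, -0.055, 0.38], [0.28, -0.196, -0.055, 0.38], [0.32, -0.224, -0.055, 0.38], [0.36, -0.252, -0.055, 0.38], [0.4, -0.28, -0.055, 0.38], [0.43, -0.3, -0.055, 0.38]], "jaw": 0.08}}

```text
clock: 1.35
eef_pos: [494.8, -55.4, 260.3]
eef_rot: [-3.141, 0.0, 0.031]
wrist_force: [-0.2, -1.2, -0.0]
finger_gap: 79.8
finger_force: 0.0
```

Request:
{"name": "move_arm", "arguments": {"moves": [[0.027, -0.042, 0, 0], [0.054, -0.084, 0, 0], [0.081, -0.126, 0, 0], [0.108, -0.168, 0, 0], [0.135, -0.21, 0, 0], [0.167, -0.259, 0, 0], [0.167, -0.259, 0, 0], [0.167, -0.259, 0.04, 0], [0.167, -0.259, 0.08, 0], [0.167, -0.259, 0.11, 0], [0.167, -0.259, 0.13, 0], [0.167, -0.259, 0.135, 0]]}}

```text
clock: 2.55
eef_pos: [652.1, 205.0, 122.7]
eef_rot: [3.141, 0.004, 0.029]
wrist_force: [0.1, -0.3, -1.4]
finger_gap: 80.1
finger_force: 0.0
```

```bash
python3 - <<'E'
from h import *
c=cam("wrist"); cv2.imwrite("pics/w1.png",c["frame"]); s=manip.read_state(); print(s["eef_pos"],s["wrist_force"])
c=cam("side"); cv2.imwrite("pics/s1.png",cv2.resize(c["frame"][140:330,150:400],(750,570)))
E
```

```text
[652.51012911 205.221187   123.73906681] [-1.38434198 -0.11155736 -0.69609092]
```

View pics/w1.png

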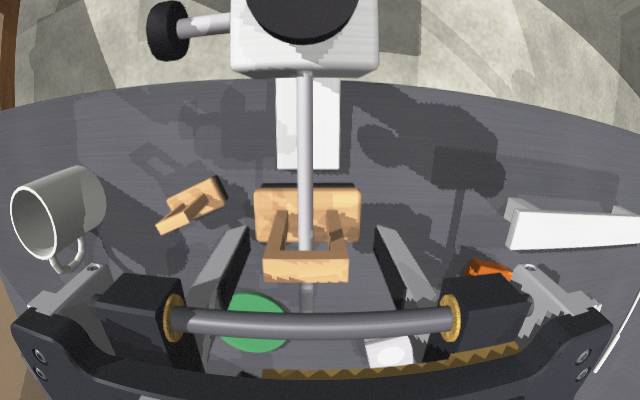

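The wrist view shows the fingers straddling the stirrup (bar x 263–349), with the rod through it. I'll descend 18 mm, shift 3 mm and close.

Request:
{"name": "move_arm", "arguments": {"moves": [[0, -0.003, 0.01, 0], [0, -0.003, 0.018, 0], [0, -0.003, 0.019, 0]]}}

```text
clock: 2.95
eef_pos: [652.7, 208.9, 105.4]
eef_rot: [3.141, 0.001, 0.03]
wrist_force: [0.7, -0.3, -0.3]
finger_gap: 79.7
finger_force: 0.0
```

Request:
{"name": "move_arm", "arguments": {"moves": [[0, 0, 0, 0], [0, 0, 0, 0], [0, 0, 0, 0], [0, 0, 0, 0], [0, 0, 0, 0], [0, 0, 0, 0], [0, 0, 0, 0], [0, 0, 0, 0]], "jaw": 0.03, "squeeze": 35}}

```text
clock: 3.75
eef_pos: [653.2, 208.9, 106.6]
eef_rot: [-3.142, -0.0, 0.03]
wrist_force: [-0.1, -0.4, 1.3]
finger_gap: 44.1
finger_force: 35.0
```

Request:
{"name": "move_arm", "arguments": {"moves": [[0, 0, -0.015, 0], [0, 0, -0.03, 0], [0, 0, -0.03, 0], [-0.02, 0, -0.03, 0], [-0.05, 0, -0.03, 0], [-0.08, 0, -0.03, 0], [-0.12, 0, -0.03, 0], [-0.16, 0, -0.03, 0], [-0.17, 0, -0.03, 0], [-0.17, 0, -0.04, 0], [-0.17, 0, -0.05, 0], [-0.17, 0, -0.05, 0]]}}

```text
clock: 4.95
eef_pos: [485.0, 204.1, 158.4]
eef_rot: [-3.141, -0.003, 0.029]
wrist_force: [-0.1, 0.6, -1.3]
finger_gap: 43.9
finger_force: 35.0
```

```bash
python3 - <<'E'
from scrub import *
s=manip.read_state(); e=s["eef_pos"]; print(e,s["eef_rot"],s["finger_gap"],s["wrist_force"])
for n in ("scene","side"):
    c=cam(n); P=scr(c,e,70); print(n,np.percentile(P[:,2],[1,99]))
    B=P[P[:,2]<e[2]-12]; print(" plate",len(B),rect(B)); 
    cv2.imwrite(f"pics/{n}1.png",c["frame"])
    X=pts(c); m=(abs(X[...,2]-75)<8)&(abs(X[...,0]-631)<40)&(abs(X[...,1]+156)<190); print(" ledge",rect(X[m]),np.median(X[m][:,2]))
E
```

```text
[484.969682   204.06508247 158.44888203] [-3.14061461 -0.00325007  0.0293875 ] 43.8692442833026 [-0.05386836  0.56425723 -1.27140106]
scene [129.48317011 213.11749081]
 plate 109 (array([486.8, 203.1]), array([41.8, 80. ]), 1.4)
 ledge (array([ 631.7, -158.3]), array([340.1,  42.2]), 88.0) 74.9350415032527
side [121.70608255 153.40621437]
 plate 185 (array([484.2, 210. ]), array([40.1, 84.3]), 1.9)
 ledge (array([ 630.2, -155.9]), array([348.6,  41.1]), 88.1) 74.50223716776577
```

View pics/side1.png

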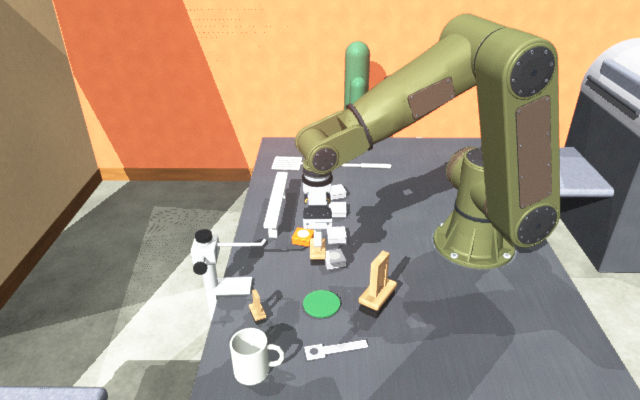

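The side view shows the block at (318,248) held off the hook, and the coaster, mug and opener undisturbed. Next, over to the shelf's left end.

Request:
{"name": "move_arm", "arguments": {"moves": [[0.02, 0.034, 0, 0.06], [0.045, 0.075, 0, 0.063], [0.07, 0.115, 0, 0.063], [0.095, 0.156, 0, 0.063], [0.12, 0.196, 0, 0.063], [0.144, 0.235, 0, 0.063], [0.144, 0.235, 0, 0.063], [0.144, 0.235, 0.015, 0.063], [0.144, 0.235, 0.025, 0.063], [0.144, 0.235, 0.025, 0.063], [0.144, 0.235, 0.025, 0.063]]}}

```text
clock: 6.15
eef_pos: [633.8, -25.9, 131.2]
eef_rot: [-3.142, 0.001, -0.032]
wrist_force: [0.1, 0.7, -2.3]
finger_gap: 43.6
finger_force: 35.0
```

Request:
{"name": "move_arm", "arguments": {"moves": [[0.001, 0, 0.003, 0], [0.001, 0, 0.006, 0], [0.001, 0, 0.006, 0], [0.001, 0, 0.006, 0]]}}

```text
clock: 6.55
eef_pos: [635.2, -26.7, 125.7]
eef_rot: [-3.142, -0.0, -0.033]
wrist_force: [-0.7, 1.2, -1.0]
finger_gap: 44.1
finger_force: 35.0
```

Request:
{"name": "move_arm", "arguments": {"moves": [[0, 0, 0.001, 0], [0, 0, 0.002, 0], [0, 0, 0.002, 0], [0, 0, 0.002, 0]]}}

```text
clock: 6.95
eef_pos: [635.2, -26.8, 123.7]
eef_rot: [-3.142, -0.0, -0.033]
wrist_force: [-0.1, 0.9, 1.6]
finger_gap: 44.0
finger_force: 35.0
```

Request:
{"name": "move_arm", "arguments": {"moves": [[0, 0, 0.0015, 0], [0, 0, 0.003, 0], [0, 0, 0.0035, 0], [0, 0, 0.0035, 0], [0, 0, 0.0035, 0], [0, 0, 0.0035, 0]]}}

```text
clock: 7.55
eef_pos: [635.2, -26.8, 120.3]
eef_rot: [-3.142, -0.0, -0.033]
wrist_force: [-1.7, 1.4, 6.5]
finger_gap: 43.9
finger_force: 35.0
```

Request:
{"name": "move_arm", "arguments": {"moves": [[0, 0.01, 0, 0], [0, 0.02, 0, 0], [0, 0.03, 0, 0], [0, 0.04, 0, 0], [0, 0.05, 0, 0], [0, 0.06, 0, 0], [0, 0.07, 0, 0], [0, 0.08, 0, 0], [0, 0.09, 0, 0], [0, 0.1, 0, 0], [0, 0.11, 0, 0], [0, 0.12, 0, 0]]}}

```text
clock: 8.75
eef_pos: [631.5, -146.8, 120.3]
eef_rot: [-3.141, -0.001, -0.033]
wrist_force: [-0.5, 3.9, 7.0]
finger_gap: 43.8
finger_force: 35.0
```

Request:
{"name": "move_arm", "arguments": {"moves": [[0, 0.01, 0, 0], [0, 0.02, 0, 0], [0, 0.03, 0, 0], [0, 0.04, 0, 0], [0, 0.05, 0, 0], [0, 0.06, 0, 0], [0, 0.07, 0, 0], [0, 0.08, 0, 0], [0, 0.09, 0, 0], [0, 0.1, 0, 0], [0, 0.11, 0, 0], [0, 0.12, 0, 0]]}}

```text
clock: 9.95
eef_pos: [627.5, -266.8, 120.3]
eef_rot: [-3.141, -0.001, -0.033]
wrist_force: [-0.5, 3.3, 5.7]
finger_gap: 43.5
finger_force: 35.0
```

Request:
{"name": "move_arm", "arguments": {"moves": [[0, 0.01, 0, 0], [0, 0.015, 0, 0], [0, 0.015, 0, 0], [0, 0.015, 0, 0], [0, 0.015, 0, 0], [0, 0.01, 0, 0], [0, 0, 0, 0], [0, -0.01, 0, 0], [0, -0.02, 0, 0], [0, -0.03, 0, 0], [0, -0.04, 0, 0], [0, -0.05, 0, 0]]}}

```text
clock: 11.15
eef_pos: [629.1, -217.3, 120.5]
eef_rot: [3.14, -0.001, -0.034]
wrist_force: [0.4, -2.6, 6.8]
finger_gap: 43.9
finger_force: 35.0
```

Request:
{"name": "move_arm", "arguments": {"moves": [[0, -0.01, 0, 0], [0, -0.02, 0, 0], [0, -0.03, 0, 0], [0, -0.04, 0, 0], [0, -0.05, 0, 0], [0, -0.06, 0, 0], [0, -0.07, 0, 0], [0, -0.08, 0, 0], [0, -0.09, 0, 0], [0, -0.1, 0, 0], [0, -0.11, 0, 0], [0, -0.12, 0, 0]]}}

```text
clock: 12.35
eef_pos: [633.1, -97.3, 120.5]
eef_rot: [3.14, -0.001, -0.034]
wrist_force: [-0.1, -3.0, 5.9]
finger_gap: 43.8
finger_force: 35.0
```

Request:
{"name": "move_arm", "arguments": {"moves": [[0, -0.01, 0, 0], [0, -0.02, 0, 0], [0, -0.03, 0, 0], [0, -0.04, 0, 0], [0, -0.05, 0, 0], [0, -0.06, 0, 0], [0, -0.07, 0, 0], [0, -0.074, 0, 0], [0, -0.074, 0, 0], [0, -0.074, 0, 0], [0, -0.074, 0, 0], [0, -0.074, 0, 0]]}}

```text
clock: 13.55
eef_pos: [635.7, -22.6, 120.4]
eef_rot: [-3.141, -0.001, -0.033]
wrist_force: [-0.2, 2.6, 6.5]
finger_gap: 43.7
finger_force: 35.0
```

Request:
{"name": "move_arm", "arguments": {"moves": [[0, 0, -0.02, 0], [0, 0, -0.045, 0], [-0.03, -0.04, -0.045, 0], [-0.06, -0.08, -0.045, 0], [-0.06, -0.08, -0.045, 0]]}}

```text
clock: 14.05
eef_pos: [575.4, 62.7, 164.6]
eef_rot: [-3.141, 0.002, -0.03]
wrist_force: [0.3, 0.2, -1.6]
finger_gap: 43.6
finger_force: 35.0
```

```bash
cat > coast.py <<'E'
from scrub import *
def coaster():
    out=[]
    for n in ("scene","side"):
        c=cam(n); X=pts(c); f=c["frame"].astype(int); g=(f[...,1]>f[...,2]+50)&(f[...,1]>f[...,0]+40)&(abs(X[...,2])<25)&(X[...,0]>250)&(X[...,0]<780)
        n_,l,st,ce=cv2.connectedComponentsWithStats(g.astype(np.uint8)); i=1+np.argmax(st[1:,4]); P=X[l==i]; print(n,"coaster",P.mean(0).round(1),rect(P))
E
python3 - <<'E'
from coast import *
s=manip.read_state(); print(s["eef_pos"],s["wrist_force"]); coaster()
E
```

```text
[575.35250982  62.66541466 164.58120149] [ 0.34054295  0.20322915 -1.55427443]
scene coaster [517.9 280.9   8.4] (array([517.9, 278.2]), array([11.2, 48.3]), 8.3)
side coaster [474.2 282.7   7.9] (array([473.9, 279.9]), array([98.7, 97.9]), 23.6)
```

Request:
{"name": "move_arm", "arguments": {"moves": [[-0.022, -0.042, 0, 0], [-0.044, -0.084, 0, 0], [-0.066, -0.126, 0, 0], [-0.088, -0.168, 0, 0], [-0.108, -0.211, 0, 0], [-0.108, -0.211, 0, 0], [-0.108, -0.211, 0.03, 0], [-0.108, -0.211, 0.06, 0], [-0.108, -0.211, 0.085, 0], [-0.108, -0.211, 0.1, 0], [-0.108, -0.211, 0.101, 0], [-0.108, -0.211, 0.101, 0]]}}

```text
clock: 15.35
eef_pos: [477.8, 272.9, 64.0]
eef_rot: [3.141, 0.0, -0.034]
wrist_force: [-0.8, -0.2, -1.6]
finger_gap: 43.8
finger_force: 35.0
```

Request:
{"name": "move_arm", "arguments": {"moves": [[0, 0, 0.002, 0], [0, 0, 0.004, 0], [0, 0, 0.006, 0], [0, 0, 0.006, 0], [0, 0, 0.006, 0]]}}

```text
clock: 15.85
eef_pos: [477.3, 273.7, 58.4]
eef_rot: [-3.141, -0.001, -0.033]
wrist_force: [0.7, -1.1, 0.0]
finger_gap: 43.8
finger_force: 35.0
```

Request:
{"name": "move_arm", "arguments": {"moves": [[0, 0, 0.001, 0], [0, 0, 0.001, 0], [0, 0, 0.001, 0], [0, 0, 0.001, 0], [0, 0, 0.001, 0], [0, 0, 0.001, 0], [0, 0, 0.001, 0]], "jaw": 0.08}}

```text
clock: 16.55
eef_pos: [477.0, 273.6, 57.0]
eef_rot: [-3.142, -0.0, -0.033]
wrist_force: [0.2, 1.0, -0.8]
finger_gap: 79.8
finger_force: 0.0
```

Request:
{"name": "move_arm", "arguments": {"moves": [[0, 0, -0.02, 0], [0, 0, -0.05, 0], [0, 0, -0.09, 0], [0, 0, -0.13, 0], [0, 0.05, -0.14, 0], [0, 0.1, -0.14, 0], [0, 0.1, -0.14, 0]]}}

```text
clock: 17.25
eef_pos: [473.7, 169.9, 197.6]
eef_rot: [3.141, -0.001, -0.037]
wrist_force: [-0.9, 0.8, 0.6]
finger_gap: 79.5
finger_force: 0.0
```

```bash
python3 - <<'E'
from coast import *
coaster()
s=manip.read_state(); print(s["eef_pos"],s["eef_rot"],s["joints"])
for n in ("scene","side"):
    c=cam(n); P=scr(c,(477,277),60,10,140); print(n,np.percentile(P[:,2],[1,99])); print(" handle",rect(P[P[:,2]>60])," plate",rect(P[P[:,2]<50])); blobs(c)
    cv2.imwrite(f"pics/{n}2.png",c["frame"])
E
```

```text
scene coaster [482.  266.9   8.4] (array([474.6, 271.8]), array([101.3,  89.8]), 19.9)
side coaster [471.  291.    7.8] (array([473.2, 284.3]), array([98.2, 91.5]), 10.4)
[473.84856557 173.05856708 197.25047048] [-3.14127693e+00 -4.75413375e-04 -3.50925100e-02] [2.77468886e-01 2.05229736e-01 1.65906109e+00 1.61158348e-04
 1.27675236e+00 1.88331098e+00]
scene [ 33.71250486 116.59911565]
 handle (array([478.9, 271.5]), array([49.1, 16.1]), 88.0)  plate (array([481.3, 272.3]), array([85.3, 41.4]), 82.0)
px [343. 118.] n 104 ztop 157.5 mean [326.7 267.8 154.6] top rect [327.9 266.5] [63.5 26.8] 60.6 bgr [124.5 185.  244. ]
px [367. 132.] n 69 ztop 263.4 mean [485.2 217.4 262.9] top rect [485.1 217.1] [13.6  2.7] 78.4 bgr [99. 99. 99.]
px [339. 140.] n 265 ztop 250.4 mean [477.1 121.6 248. ] top rect [475.9 122.1] [18.5  8. ] 19.2 bgr [100. 142. 149.]
px [371. 156.] n 382 ztop 115.8 mean [479.8 272.5 115.5] top rect [479.4 273.5] [44.9 14.6] 89.1 bgr [105.5 175.  158. ]
px [417. 196.] n 991 ztop 186.4 mean [782.4 210.9 186. ] top rect [780.8 211.5] [44.3 36.9] 89.4 bgr [169. 206. 222.]
px
[... 1353 characters left out ...]
. 234.] n 284 ztop 28.9 mean [430.  -18.4  26.3] top rect [430.7 -20.3] [58.3 63.4] 5.5 bgr [253. 252. 252.]
px [217. 264.] n 1824 ztop 185.2 mean [780.4 217.8 185.1] top rect [781.6 216.4] [43.2 40.9] 63.8 bgr [250. 251. 250.]
px [334. 258.] n 348 ztop 28.9 mean [439.9 102.5  26.1] top rect [439.3 102.2] [59.9 64.2] 17.5 bgr [253. 252. 252.]
px [378. 287.] n 1372 ztop 153.5 mean [325.1 273.1 153. ] top rect [324.4 270.7] [68.1 21.5] 57.1 bgr [149.  208.5 243. ]
px [320. 296.] n 766 ztop 115.1 mean [477.4 278.7 115.4] top rect [477.9 275.5] [12.9 48.7] 0.7 bgr [143. 216. 230.]
px [257. 308.] n 307 ztop 79.1 mean [638.9 325.8  78.2] top rect [639.9 323.8] [10.  36.3] 23.4 bgr [149. 208. 241.]
```

View pics/side2.png

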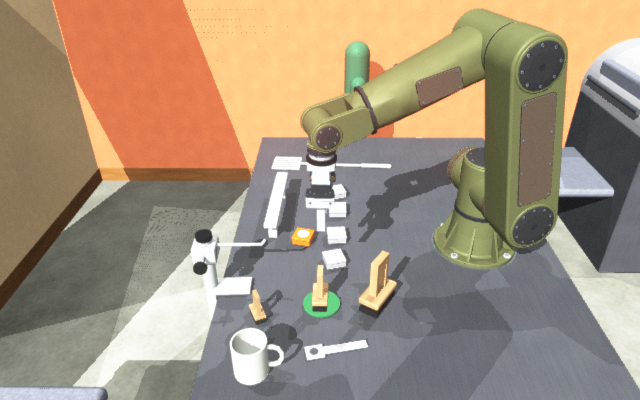

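The side view shows the scrub block upright on the coaster (320,296), with every other thing still in place. Now the tins, starting with the left-most at (440.6, 99.4), turned 17.5°.

Request:
{"name": "move_arm", "arguments": {"moves": [[-0.003, 0.007, 0, -0.149], [-0.006, 0.014, 0, -0.298], [-0.009, 0.021, 0, -0.447], [-0.012, 0.028, 0, -0.596], [-0.015, 0.035, 0, -0.745], [-0.018, 0.042, 0, -0.894], [-0.021, 0.049, 0, -1.043], [-0.024, 0.056, 0, -1.192], [-0.027, 0.063, 0, -1.341], [-0.03, 0.07, 0, -1.49], [-0.03, 0.073, 0, -1.639], [-0.03, 0.073, 0, -1.788]], "jaw": 0.08}}

```text
clock: 18.65
eef_pos: [441.3, 102.5, 196.8]
eef_rot: [-3.141, -0.0, 1.762]
wrist_force: [-0.3, 0.6, -0.1]
finger_gap: 79.7
finger_force: 0.0
```

Request:
{"name": "move_arm", "arguments": {"moves": [[0, 0, 0.04, -0.12], [0, 0, 0.08, -0.12], [0, 0, 0.1, -0.12], [0, 0, 0.1, -0.12]]}}

```text
clock: 19.05
eef_pos: [439.9, 102.5, 94.4]
eef_rot: [-3.137, -0.001, 1.876]
wrist_force: [-0.2, 0.4, 0.6]
finger_gap: 80.1
finger_force: 0.0
```

```bash
python3 - <<'E'
from h import *
c=cam("wrist"); cv2.imwrite("pics/w2.png",c["frame"]); s=manip.read_state(); print(s["eef_pos"],s["eef_rot"])
E
```

```text
[440.92827175 102.49096858  96.37415425] [-3.13932671e+00 -4.32387651e-04  1.87614574e+00]
```

View pics/w2.png

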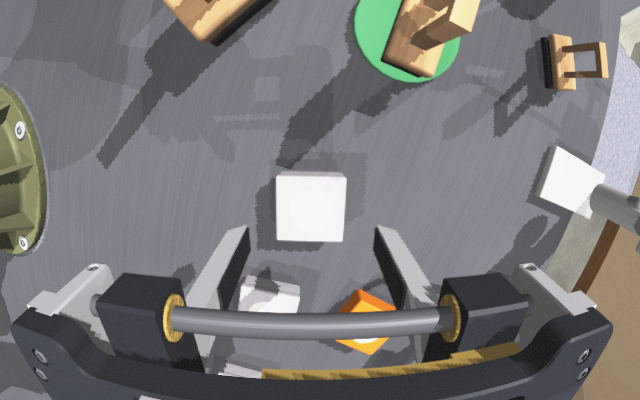

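The wrist view shows the tin (310,207) square to the fingers and centred between them. Descending to grip.

Request:
{"name": "move_arm", "arguments": {"moves": [[-0.003, 0, 0.04, 0], [-0.003, 0, 0.075, 0], [-0.003, 0, 0.087, 0], [-0.003, 0, 0.091, 0], [-0.003, 0, 0.091, 0]]}}

```text
clock: 19.6
eef_pos: [443.1, 99.2, 7.1]
eef_rot: [3.14, 0.0, 1.875]
wrist_force: [-1.0, 0.0, -0.3]
finger_gap: 79.8
finger_force: 0.0
```

Request:
{"name": "move_arm", "arguments": {"moves": [[0, 0, 0, 0], [0, 0, 0, 0], [0, 0, 0, 0], [0, 0, 0, 0], [0, 0, 0, 0], [0, 0, 0, 0], [0, 0, 0, 0], [0, 0, -0.03, 0], [0, 0, -0.07, 0], [0, 0, -0.11, 0], [0, 0, -0.14, 0], [0, 0, -0.14, 0]], "jaw": 0.05, "squeeze": 25}}

```text
clock: 20.8
eef_pos: [443.8, 99.1, 149.8]
eef_rot: [3.135, 0.001, 1.875]
wrist_force: [0.2, 0.2, -2.0]
finger_gap: 58.0
finger_force: 25.0
```

Request:
{"name": "move_arm", "arguments": {"moves": [[-0.032, 0.023, 0, 0.1], [-0.065, 0.047, 0, 0.2], [-0.097, 0.07, 0, 0.3], [-0.13, 0.093, 0, 0.339], [-0.162, 0.117, 0, 0.339], [-0.195, 0.14, 0, 0.339], [-0.195, 0.14, 0, 0.339], [-0.195, 0.14, 0, 0.339], [-0.195, 0.14, 0.02, 0.339], [-0.195, 0.14, 0.045, 0.339], [-0.195, 0.14, 0.045, 0.339], [-0.195, 0.14, 0.045, 0.339]]}}

```text
clock: 22.0
eef_pos: [633.8, -44.7, 101.4]
eef_rot: [-3.141, -0.0, 1.537]
wrist_force: [1.0, 0.3, -1.0]
finger_gap: 57.7
finger_force: 25.0
```

Request:
{"name": "move_arm", "arguments": {"moves": [[0, 0.001, 0.01, 0], [0, 0.001, 0.016, 0], [0, 0.001, 0.018, 0], [0, 0.001, 0.019, 0], [0, 0.001, 0.0195, 0], [0, 0.001, 0.0195, 0]]}}

```text
clock: 22.6
eef_pos: [635.3, -45.4, 81.7]
eef_rot: [3.141, 0.0, 1.536]
wrist_force: [-0.4, 0.2, 0.1]
finger_gap: 58.0
finger_force: 25.0
```

Request:
{"name": "move_arm", "arguments": {"moves": [[0, 0, 0.0005, 0], [0, 0, 0.0005, 0], [0, 0, 0.0005, 0], [0, 0, 0.0005, 0], [0, 0, 0.0005, 0], [0, 0, 0.0005, 0], [0, 0, -0.02, 0], [0, 0, -0.06, 0], [0, 0, -0.1, 0], [0, 0, -0.1, 0], [0, 0, -0.1, 0]], "jaw": 0.08}}

```text
clock: 23.7
eef_pos: [635.3, -45.4, 182.0]
eef_rot: [3.14, 0.0, 1.536]
wrist_force: [0.4, -0.2, -0.8]
finger_gap: 79.9
finger_force: 0.0
```

```bash
python3 - <<'E'
from coast import *
s=manip.read_state(); print(s["eef_pos"],s["eef_rot"])
for n in ("scene","side"):
    c=cam(n); blobs(c); coaster() if n=="side" else 0
    X=pts(c); m=(abs(X[...,2]-101)<6)&(abs(X[...,0]-634)<50)&(abs(X[...,1]+45)<50); print("TIN",rect(X[m]),m.sum(),X[m][:,2].mean())
E
```

```text
[635.29561633 -45.35760784 181.95561253] [3.14026649e+00 9.33288013e-05 1.53580125e+00]
px [350. 116.] n 26 ztop 156.8 mean [336.5 284.3 154.4] top rect [335.9 285.3] [27.5 16.4] 7.8 bgr [162.5 239.  255. ]
px [346. 143.] n 20 ztop 22.3 mean [353.6 266.   20.7] top rect [352.1 264.8] [23.3  6.9] 68.0 bgr [20.5 22.5 23. ]
px [376. 143.] n 28 ztop 120.1 mean [480.2 284.  116.9] top rect [481.1 283.2] [15.7 21.1] 1.2 bgr [138. 190. 238.]
px [417. 196.] n 996 ztop 186.4 mean [782.4 210.6 186.2] top rect [781.  210.7] [46.7 36.7] 88.9 bgr [156.5 183.5 187. ]
px [335. 204.] n 420 ztop 297.8 mean [621.5 -71.1 296.2] top rect [614.8 -67.8] [119.3  17.4] 2.3 bgr [ 68. 159. 254.]
px [311. 195.] n 236 ztop 31.1 mean [433.5 -24.6  28.2] top rect [433.7 -24.7] [56.7 59.1] 5.8 bgr [255. 255. 255.]
px [282. 218.] n 258 ztop 30.2 mean [ 427.7 -171.9   27.3] top rect [ 427.4 -172.4] [59.8 59.8] 88.6 bgr [255. 255. 255.]
px [325. 245.] n 1302 ztop 107.5 mean [636.2 -46.6 103.3] top rect [637.6 -46.6] [58.2 59.1] 88.6 bgr [255. 255. 255.]
px [258. 240.] n 283 ztop 30.6 mean [ 430.7 -292.3   27.4] top r
[... 1135 characters left out ...]
39.2 325.2  77.7] top rect [638.9 323.9] [11.4 36.6] 26.9 bgr [155.  214.5 245. ]
px [334. 296.] n 17 ztop 10.9 mean [439.1 254.7   9.5] top rect [439.9 254.5] [11.6 24.9] 30.6 bgr [137. 215. 106.]Traceback (most recent call last):
  File "<stdin>", line 4, in <module>
  File "coast.py", line 6, in coaster
    n_,l,st,ce=cv2.connectedComponentsWithStats(g.astype(np.uint8)); i=1+np.argmax(st[1:,4]); P=X[l==i]; print(n,"coaster",P.mean(0).round(1),rect(P))
                                                                         ~~~~~~~~~^^^^^^^^^^
    return _wrapfunc(a, 'argmax', axis=axis, out=out, **kwds)
    return bound(*args, **kwds)
ValueError: attempt to get argmax of an empty sequence
```

Tin A is centred on the shelf, about 1.6 mm off. Next is tin B at (432, −22.6), turned 5.5°.

Request:
{"name": "move_arm", "arguments": {"moves": [[0.003, -0.045, 0, -0.1], [0.007, -0.09, 0, -0.131], [0.01, -0.135, 0, -0.131], [0.014, -0.18, 0, -0.131], [0.016, -0.204, 0, -0.131], [0.016, -0.204, 0.03, -0.131], [0.016, -0.204, 0.07, -0.131], [0.016, -0.204, 0.11, -0.131], [0.016, -0.204, 0.15, -0.131], [0.016, -0.204, 0.17, -0.131], [0.016, -0.204, 0.176, -0.131], [0.016, -0.204, 0.176, -0.131]]}}

```text
clock: 25.05
eef_pos: [431.3, -22.2, 4.9]
eef_rot: [-3.14, -0.0, 1.667]
wrist_force: [0.2, -0.2, 0.1]
finger_gap: 80.1
finger_force: 0.0
```

Request:
{"name": "move_arm", "arguments": {"moves": [[0, 0, 0, 0], [0, 0, 0, 0], [0, 0, 0, 0], [0, 0, 0, 0], [0, 0, 0, 0], [0, 0, 0, 0], [0, 0, 0, 0], [0, 0, -0.03, 0], [0, 0, -0.07, 0], [0, 0, -0.11, 0], [0, 0, -0.14, 0], [0, 0, -0.14, 0]], "jaw": 0.05}}

```text
clock: 26.25
eef_pos: [433.5, -22.4, 149.3]
eef_rot: [3.135, 0.002, 1.667]
wrist_force: [1.0, 0.4, -2.0]
finger_gap: 57.7
finger_force: 25.0
```

Request:
{"name": "move_arm", "arguments": {"moves": [[-0.026, 0.042, 0, 0.1], [-0.052, 0.084, 0, 0.13], [-0.078, 0.126, 0, 0.13], [-0.104, 0.168, 0, 0.13], [-0.116, 0.19, 0, 0.13], [-0.116, 0.19, 0, 0.13], [-0.116, 0.19, 0.025, 0.13], [-0.116, 0.19, 0.05, 0.13], [-0.116, 0.19, 0.06, 0.13], [-0.116, 0.19, 0.063, 0.13], [-0.116, 0.19, 0.0645, 0.13], [-0.116, 0.19, 0.0645, 0.13]]}}

```text
clock: 27.45
eef_pos: [632.4, -119.5, 81.8]
eef_rot: [3.14, 0.0, 1.537]
wrist_force: [0.1, 0.7, -2.1]
finger_gap: 57.7
finger_force: 25.0
```

Request:
{"name": "move_arm", "arguments": {"moves": [[0, 0, 0.0008, 0], [0, 0, 0.0008, 0], [0, 0, 0.0008, 0], [0, 0, 0.0008, 0], [0, 0, 0.0008, 0], [0, 0, 0.0008, 0], [0, 0, -0.02, 0], [0, 0, -0.06, 0], [0, 0, -0.1, 0], [0, 0, -0.1, 0], [0, 0, -0.1, 0]], "jaw": 0.08}}

```text
clock: 28.55
eef_pos: [632.2, -119.5, 181.5]
eef_rot: [3.14, 0.0, 1.537]
wrist_force: [-0.8, -0.2, -0.8]
finger_gap: 80.5
finger_force: 0.0
```

```bash
cat > chk.py <<'E'
from scrub import *
s=manip.read_state(); print(s["eef_pos"],s["eef_rot"])
for n in ("scene","side"):
    c=cam(n); print(n); blobs(c,box=(300,600,-400,200)); X=pts(c)
    m=(abs(X[...,2]-101)<7)&(abs(X[...,0]-634)<50)&(abs(X[...,1]+157)<175)
    k,l,st,ce=cv2.connectedComponentsWithStats(m.astype(np.uint8))
    for i in range(1,k):
        if st[i,4]>30: print("SHELF",rect(X[l==i]),X[l==i][:,2].mean().round(1))
    f=c["frame"].astype(int); g=(f[...,1]>f[...,2]+50)&(f[...,1]>f[...,0]+40)&(abs(X[...,2])<25)&(abs(X[...,0]-474)<120)&(abs(X[...,1]-278)<120); P=X[g]
    if len(P)>50: print("coaster",len(P),rect(P))
    P=scr(c,(477,277),90,10,140)
    if len(P)>50: print("scrub",rect(P[P[:,2]>60]),np.percentile(P[:,2],[1,99]))
E
python3 chk.py
```

```text
[ 632.23372048 -119.53612887  181.47010958] [3.14025908e+00 2.95204844e-04 1.53676330e+00]
scene
px [322. 210.] n 139 ztop 297.9 mean [ 581.8 -146.6  296.6] top rect [ 578.5 -146.6] [41.6 14.7] 18.2 bgr [ 58.  97. 126.]
px [282. 218.] n 262 ztop 30.9 mean [ 427.6 -172.6   27.8] top rect [ 427.6 -172.5] [58.6 57.5] 1.5 bgr [255. 255. 255.]
px [341. 212.] n 17 ztop 29.7 mean [566.9  -1.2  27.1] top rect [565.6  -2.3] [15.3  8.8] 80.1 bgr [  0. 168. 255.]
px [258. 240.] n 284 ztop 30.1 mean [ 430.4 -290.9   27.2] top rect [ 430.4 -291.8] [60.  58.7] 17.5 bgr [255. 255. 255.]
SHELF (array([ 633.3, -121.4]), array([59.2, 60.7]), 87.1) 101.0
coaster 178 (array([474.9, 271. ]), array([100.3,  92.8]), 17.5)
scrub (array([478.6, 272.4]), array([47.1, 15.9]), 88.4) [ 33.07359174 118.55677721]
side
px [288. 155.] n 205 ztop 298.5 mean [575.2 -88.3 296.9] top rect [575.2 -86.5] [33.  38.9] 46.8 bgr [226. 225. 226.]
px [336. 191.] n 205 ztop 29.1 mean [ 427.6 -285.2   26.3] top rect [ 429.  -288.2] [58.8 68.1] 15.1 bgr [253. 252. 252.]
px [337. 208.] n 238 ztop 29.2 mean [ 426.  -166.8   26.5] top rect [ 424.5 -167.5] [68.8 58. ] 90.0 bgr [253. 252. 252.]
px [303. 236.] n 296 ztop 28.9 mean [535.9  -7.8  26.3] top rect [536.6  -8.4] [68.2 59.8] 74.9 bgr [ 69. 202. 255.]
SHELF (array([633.7, -80.4]), array([145.1,  59.7]), 88.3) 100.3
coaster 474 (array([473.8, 283. ]), array([97.8, 96.7]), 8.2)
scrub (array([477.9, 278.7]), array([13.1, 48.5]), 0.5) [ 20.91532618 118.07538922]
```

Request:
{"name": "move_arm", "arguments": {"moves": [[-0.012, -0.043, 0, -0.06], [-0.024, -0.086, 0, -0.06], [-0.036, -0.129, 0, -0.06], [-0.048, -0.172, 0, -0.06], [-0.0575, -0.2045, 0, -0.06], [-0.0575, -0.2045, 0.03, -0.06], [-0.0575, -0.2045, 0.07, -0.06], [-0.0575, -0.2045, 0.11, -0.06], [-0.0575, -0.2045, 0.15, -0.06], [-0.0575, -0.2045, 0.17, -0.06], [-0.0575, -0.2045, 0.176, -0.06], [-0.0575, -0.2045, 0.176, -0.06]]}}

```text
clock: 29.85
eef_pos: [425.2, -169.7, 4.2]
eef_rot: [-3.14, -0.001, 1.597]
wrist_force: [0.6, -0.0, 0.3]
finger_gap: 80.2
finger_force: 0.0
```

Request:
{"name": "move_arm", "arguments": {"moves": [[0, 0, 0, 0], [0, 0, 0, 0], [0, 0, 0, 0], [0, 0, 0, 0], [0, 0, 0, 0], [0, 0, 0, 0], [0, 0, 0, 0], [0, 0, -0.03, 0], [0, 0, -0.07, 0], [0, 0, -0.11, 0], [0, 0, -0.14, 0], [0, 0, -0.14, 0]], "jaw": 0.05}}

```text
clock: 31.05
eef_pos: [427.2, -170.7, 148.9]
eef_rot: [3.136, 0.003, 1.597]
wrist_force: [0.1, 0.3, -2.2]
finger_gap: 57.6
finger_force: 24.9
```

Request:
{"name": "move_arm", "arguments": {"moves": [[-0.006, 0.044, 0, 0.06], [-0.013, 0.088, 0, 0.06], [-0.019, 0.132, 0, 0.06], [-0.026, 0.176, 0, 0.06], [-0.03, 0.203, 0, 0.06], [-0.03, 0.203, 0, 0.06], [-0.03, 0.203, 0.025, 0.06], [-0.03, 0.203, 0.05, 0.06], [-0.03, 0.203, 0.06, 0.06], [-0.03, 0.203, 0.063, 0.06], [-0.03, 0.203, 0.0645, 0.06], [-0.03, 0.203, 0.0645, 0.06]]}}

```text
clock: 32.25
eef_pos: [629.7, -194.8, 81.3]
eef_rot: [3.141, 0.0, 1.537]
wrist_force: [-0.4, 0.4, -1.4]
finger_gap: 58.0
finger_force: 24.9
```

Request:
{"name": "move_arm", "arguments": {"moves": [[0, 0, 0.0008, 0], [0, 0, 0.0008, 0], [0, 0, 0.0008, 0], [0, 0, 0.0008, 0], [0, 0, 0.0008, 0], [0, 0, 0.0008, 0], [0, 0, -0.02, 0], [0, 0, -0.06, 0], [0, 0, -0.1, 0], [0, 0, -0.1, 0], [0, 0, -0.1, 0]], "jaw": 0.08}}

```text
clock: 33.35
eef_pos: [629.6, -194.7, 181.0]
eef_rot: [3.14, 0.0, 1.537]
wrist_force: [-0.3, -0.4, -0.5]
finger_gap: 80.1
finger_force: 0.0
```

```bash
python3 chk.py
```

```text
[ 629.59819751 -194.74206522  180.97449951] [3.14032863e+00 4.02143476e-04 1.53683513e+00]
scene
px [335. 212.] n 162 ztop 30.1 mean [547.7 -13.2  26.9] top rect [542.9 -15.3] [57.7 50.2] 75.5 bgr [  3.5 199.  255. ]
px [298. 219.] n 52 ztop 298.9 mean [ 580.7 -221.1  296.3] top rect [ 575.8 -222. ] [44.4 12.6] 15.1 bgr [84.5 82.  87. ]
px [305. 229.] n 27 ztop 225.9 mean [ 586.3 -202.4  227. ] top rect [ 585.7 -202.8] [8.  1.9] 5.2 bgr [96. 94. 93.]
px [258. 240.] n 284 ztop 30.9 mean [ 430.9 -291.6   27.7] top rect [ 431.  -291.2] [59.  57.9] 19.1 bgr [255. 255. 255.]
SHELF (array([636.7, -46.2]), array([60.7, 59.4]), 89.8) 100.9
SHELF (array([ 631. , -198.2]), array([57.3, 59.2]), 85.5) 100.9
coaster 178 (array([475.7, 271.2]), array([100.1,  92. ]), 21.3)
scrub (array([479.2, 271.1]), array([47.7, 17.1]), 85.8) [ 32.40531588 119.34662789]
side
px [291. 144.] n 181 ztop 298.7 mean [ 570.2 -161.4  296.9] top rect [ 573.9 -163.9] [22.1 44.3] 89.7 bgr [232. 232. 233.]
px [336. 191.] n 211 ztop 28.9 mean [ 428.1 -285.1   26.2] top rect [ 428.1 -285.2] [60.9 71.9] 18.0 bgr [253. 252. 252.]
px [303. 236.] n 290 ztop 28.8 mean [535.2  -8.3  26. ] top rect [535.4  -9.3] [67.  58.8] 76.1 bgr [ 70. 209. 255.]
SHELF (array([ 632.8, -115.7]), array([216.1,  60.1]), 87.8) 100.5
coaster 476 (array([473.3, 283.3]), array([98.6, 92.8]), 8.0)
scrub (array([478. , 277.3]), array([13.1, 48.5]), 0.6) [ 21.36744755 118.59644386]
```

Request:
{"name": "move_arm", "arguments": {"moves": [[-0.02, -0.04, 0, -0.12], [-0.04, -0.08, 0, -0.24], [-0.062, -0.12, 0, -0.336], [-0.082, -0.16, 0, -0.336], [-0.101, -0.1965, 0, -0.336], [-0.101, -0.1965, 0.03, -0.336], [-0.101, -0.1965, 0.07, -0.336], [-0.101, -0.1965, 0.11, -0.336], [-0.101, -0.1965, 0.15, -0.336], [-0.101, -0.1965, 0.17, -0.336], [-0.101, -0.1965, 0.1755, -0.336], [-0.101, -0.1965, 0.1755, -0.336]]}}

```text
clock: 34.65
eef_pos: [429.1, -288.6, 4.2]
eef_rot: [-3.14, -0.002, 1.873]
wrist_force: [-0.3, -0.0, -0.2]
finger_gap: 80.0
finger_force: 0.0
```

Request:
{"name": "move_arm", "arguments": {"moves": [[0, 0, 0, 0], [0, 0, 0, 0], [0, 0, 0, 0], [0, 0, 0, 0], [0, 0, 0, 0], [0, 0, 0, 0], [0, 0, 0, 0], [0, 0, -0.03, 0], [0, 0, -0.07, 0], [0, 0, -0.11, 0], [0, 0, -0.14, 0], [0, 0, -0.14, 0]], "jaw": 0.05}}

```text
clock: 35.85
eef_pos: [430.9, -289.9, 149.1]
eef_rot: [3.138, 0.006, 1.873]
wrist_force: [-0.0, -0.9, -1.9]
finger_gap: 57.6
finger_force: 25.0
```

Request:
{"name": "move_arm", "arguments": {"moves": [[-0.009, 0.043, 0, 0.12], [-0.018, 0.087, 0, 0.24], [-0.027, 0.13, 0, 0.336], [-0.036, 0.174, 0, 0.336], [-0.04, 0.1945, 0, 0.336], [-0.04, 0.1945, 0, 0.336], [-0.04, 0.1945, 0.025, 0.336], [-0.04, 0.1945, 0.05, 0.336], [-0.04, 0.1945, 0.06, 0.336], [-0.04, 0.1945, 0.063, 0.336], [-0.04, 0.1945, 0.0645, 0.336], [-0.04, 0.1945, 0.0645, 0.336]]}}

```text
clock: 37.05
eef_pos: [627.4, -269.6, 81.3]
eef_rot: [3.141, 0.0, 1.537]
wrist_force: [-0.4, 1.1, -1.7]
finger_gap: 57.8
finger_force: 25.0
```

Request:
{"name": "move_arm", "arguments": {"moves": [[0, 0, 0.0008, 0], [0, 0, 0.0008, 0], [0, 0, 0.0008, 0], [0, 0, 0.0008, 0], [0, 0, 0.0008, 0], [0, 0, 0.0008, 0], [0, 0, -0.02, 0], [0, 0, -0.06, 0], [0, 0, -0.1, 0], [0, 0, -0.13, 0]], "jaw": 0.08}}

```text
clock: 38.05
eef_pos: [627.4, -269.4, 213.4]
eef_rot: [3.14, 0.001, 1.537]
wrist_force: [0.7, 0.8, -0.2]
finger_gap: 80.3
finger_force: 0.0
```

Request:
{"name": "move_arm", "arguments": {"moves": [[0, -0.05, 0, 0], [0, -0.1, 0, 0], [0, -0.15, 0, 0], [0, -0.2, 0, 0], [0, -0.25, 0, 0], [0, -0.25, 0, 0], [0, -0.25, 0, 0]]}}

```text
clock: 38.75
eef_pos: [377.2, -261.1, 211.2]
eef_rot: [3.14, 0.001, 1.536]
wrist_force: [0.1, -0.7, 1.0]
finger_gap: 79.9
finger_force: 0.0
```

```bash
python3 chk.py; python3 -c "
from h import *
c=cam('scene');cv2.imwrite('pics/end.png',c['frame'])"
```

```text
[ 377.23253919 -261.10876549  211.24544024] [3.14010629e+00 9.88115575e-04 1.53558437e+00]
scene
px [255. 205.] n 41 ztop 255.1 mean [ 430.5 -262.4  254. ] top rect [ 430.4 -263.4] [17.8  4.1] 85.5 bgr [174. 173. 172.]
px [332. 210.] n 251 ztop 30.4 mean [537.7 -15.9  27.4] top rect [537.9 -14.8] [58.3 58.8] 76.2 bgr [  0. 184. 255.]
SHELF (array([636.3, -45.4]), array([60.1, 60.1]), 88.2) 101.1
SHELF (array([ 634.3, -120.8]), array([60.4, 59.4]), 87.4) 101.0
SHELF (array([ 630.2, -197.4]), array([59.3, 60.1]), 86.9) 101.0
SHELF (array([ 628.5, -272.2]), array([58.2, 59.5]), 88.0) 100.9
coaster 176 (array([473.9, 270.6]), array([102.9,  89.3]), 13.8)
scrub (array([478.7, 273.7]), array([47.6, 16. ]), 88.4) [ 33.27659848 119.05460645]
side
px [338. 134.] n 79 ztop 294.6 mean [ 425.1 -252.8  293.1] top rect [ 425.4 -252.6] [12.4  6.7] 89.3 bgr [252. 252. 252.]
px [366. 134.] n 94 ztop 294.0 mean [ 332.6 -251.4  292.3] top rect [ 333.1 -252.1] [ 8.5 23. ] 18.9 bgr [252. 252. 251.]
px [303. 236.] n 298 ztop 29.1 mean [535.   -8.3  26.3] top rect [535.5  -8.5] [60.  59.3] 74.8 bgr [ 67. 197. 255.]
SHELF (array([ 630.9, -153.8]), array([290.1,  60.2]), 88.4) 100.5
coaster 476 (array([473.6, 285. ]), array([97.5, 92.3]), 6.4)
scrub (array([478. , 277.3]), array([13.1, 49. ]), 0.7) [ 22.69224945 118.70475045]
```

View pics/end.png

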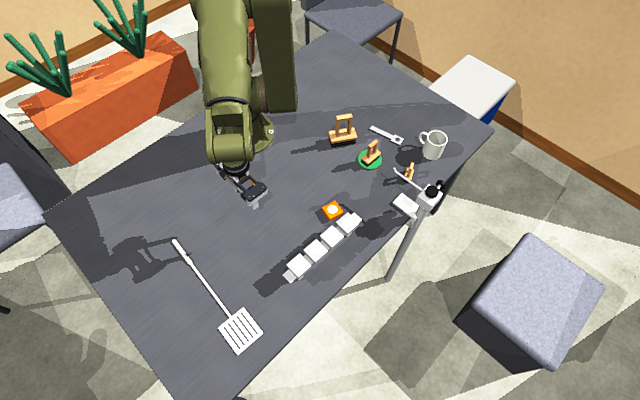

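The picture shows four tins in a row on the shelf (295–350, 220–270), the block upright on the coaster (370,155), and the bystanders untouched. Handing in.

```bash
python3 -c "
from cell import manip
print(manip.sign_off())"
```

```text
the job is handed in; nothing more can be done
None
```

I finished the job and handed it in at about 39 s on the robot's clock; no verdict came back. The shelf was scrubbed left to right and back at about 8 N. The scrub block is upright on the coaster, about 5 mm off centre. All four tins lie flat on the shelf, within about 2 mm of its centre line and 15 mm apart. The mug, opener and swatter were not touched.

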